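Change the water filter cartridge

ROBOT

A 6-joint arm with a two-finger parallel gripper is mounted at the origin on the work surface; the furniture and walls round the work are solid. World frame = base frame: x ahead of the robot, y to its left, z up, the work surface at z = 0. Lengths are in mm, angles in degrees, forces in N, time in s.
With the tool pointing down it reaches from about 350 to 850 mm from the base axis. Payload 8.1 kg.
Tool frame: the origin (TCP) lies at the very end of the fingers, on their centre line; the grasp point (between the pads) lies 19 mm behind it; z points along the fingers, y is the line along which they close (so a half turn about z gives the same grasp; the last joint's range is limited). The gripper opens to 85 mm and grips with 20 to 120 N. Pads are 22 mm wide; open, the fingers measure 114 mm over their backs; the gripper's body (76 mm by 85 mm) begins 54 mm behind the grasp point. The pads swing forward as they close: fully open they stand 13 mm farther back than shut.
Start: joints at [-72.846, 7.471, 85.268, -0, 87.261, -4.893], TCP at [225.244, -556.121, 231.292] pointing down, gripper open.
Joint ranges: [-169.43, 169.43], [-51.17, 129.36], [1.28, 143.12], [-76.62, 256.62], [0, 156.53], [-152.29, 152.29]. Speed limits (degrees/s): [136.94, 136.94, 159.86, 180, 180, 180].

INTERFACE

Orientations are given as [roll, pitch, yaw] about the fixed x, y, z axes, in that order (R = Rz(yaw) Ry(pitch) Rx(roll)).
In Python, from bench import sense, eyes, job, models gives the robot as it stands. The module is installed in compiled form; this text tells all that it offers.
- The arm moves only by the tool apply_moves, never from a script. Its argument "rows" is a list of rows, each a list of 6 numbers: the shift along the tool's x, y, z in mm, then the turn, a rotation vector about the tool's x, y, z in rad. In form: [[dx, dy, dz, rx, ry, rz], ...]. A call has exactly 5 rows; each row shifts and turns the commanded pose from where the row before left it, along the tool's axes as they then stand; what a row does not reach is not made up. A row lasts 1/8 s, in which the tool goes at most 62.5 mm and 10.7 degrees, less where a joint would pass 70% of its speed; a pose out of reach is approached as far as the arm can. A call is refused whole if a number of a shift passes 62.5 or a number of a turn 0.188, either way. A call with a gripper value outside its range is refused whole. "fingers" is the finger opening in mm, from 0 to 85.4, set as the call begins (left out, the last holds). The fingers move at their own pace and stop on an object; "grip_force" is the grip in N (left out, the last holds). Time passes only in rows, so rows that do not move let the fingers close, or fill a call up. It gives the time, the measured TCP pose, the force, the opening and the grip force at its end, in the units of the state.
- sense(): the state, without advancing time (a new reading comes with each control period).
- eyes.snapshot(name): name is "scene" or "top" or "wrist"; returns (picture, depth): 400x640x3 uint8, red, green, blue; 400x640 float32, mm along the optical axis (not along the pixel's ray), 0 where there is no reading.
- eyes.get_calibration(name): a dict with "intrinsics" (3x3 intrinsics, pixels), "D" ([k1, k2, p1, p2, k3] as OpenCV has them; the pictures are not rectified), "R" (3x3) and "t" (3): a world point X has camera coordinates R X + t; the wrist camera has in their place "mount" (4x4, takes a point from camera to tool coordinates, whose origin is the TCP and whose axes are the flange's). Camera axes: x right, y down, z forward; pixel columns grow to the right and rows downward; lengths in mm; the calibration is good to about 2 mm. A picture is of the moment at which its call begins: read the wrist's pose just before it. get_calibration takes no time and is no camera call.
- job.hand_in(): hands the job in; it is judged then, once.
Trained networks look in the newest picture that a camera, given by its name, has taken for a name from the list of things; names that differ only in an ending like _2 or _b are one class to them, and where a whole thing is asked for, a point or a joint stands for the part that bears it (a point fixed in the world has none). Each returns a list of dicts, best first, with "confidence" (0 to 1); they miss things now and then, are a little off and sometimes report something else, mostly with a low value. They report only what shows in the picture. A call takes as long as a camera call. They do not tell look-alikes from the thing itself.
- models.boxes_of(name, camera): "xyz" ([x, y, z] in mm, in world coordinates, good to about 4 mm: the middle of the surface that is visible of it).
- models.cut_out(name, camera): "pixels" (400x640 bool, what is visible of it).
- models.place_of(name, camera): "xyz" ([x, y, z] in mm, in world coordinates, good to about 4 mm: a listed point, or the origin of a listed thing).
The state is a dict: "time": time; "joint_pos": joint angles; "qd": joint speeds; "joint_efforts": joint torques, N m; "tool_pos": TCP position; "tcp_rot": TCP orientation; "ft_force": force on the tool from outside, world axes, zero at the start; "wrist_torque": the same for the moment, N m; "finger_gap": finger opening in mm; "grip_force": force on a finger pad.
Only numpy, scipy, OpenCV 4.12 (cv2) and the standard library are available. Lean on these libraries where they do the work, as an engineer would, in place of code of your own. Each camera call takes 0.05 s, during which the arm holds its last target. There are 200 camera calls.

TASK

The amber light on the water dispenser says its filter is used up: press the dark-grey-capped spent cartridge down against its spring, twist it anticlockwise (seen from above) until it comes free, lift it out and stand it upright on the white board. Then take the blue-capped new cartridge, lower it into the well with its grip bar pointing at the two white dots, and press and twist it clockwise until it springs up into its catch with the bar pointing at the two green dots. Leave the mug, the spice jar, the pepper mill and the honey jar standing where they are.

Things in the scene. Friction and masses are not known exactly. Their poses are not given: they have to be found in the camera images.
- dispenser: Fixed white water dispenser. Origin on the table under the filter well's axis; front (touch strip, amber light) faces -x. Filter housing x -85..85, y -62..46 mm, top at z 80 mm. Pouring side y 43..148 mm: drip tray 12 mm high in front with the mug on it; behind it a column 130 mm high (x 33..84) and a spout reaching forward over the tray to x -24, its top at z 127 mm.
- collar: Bayonet collar of the well, part of the dispenser: dark grey ring, 96 mm wide, black lip inside with a 49 mm bore. Origin on the axis at the ring's top, 85 mm above the table, z up, x toward one of two opposite green dots (locked direction). Locked: cartridge origin 47.5 mm below this origin, bar along x. An upright-walled catch, 4.5 mm deep, holds each lug there; a stop prevents turning further clockwise.
- green_dot (a point): Green dot on the collar's top, 41 mm from the axis; its twin is opposite. A locked cartridge's bar points at both. To free a cartridge press it 5 to 7 mm down from locked (its cap meets the collar at 7.5 mm), turn 75 degrees (1.31 rad) anticlockwise seen from above while pressed; at the white dots it springs up and lifts straight out.
- white_dot (a point): White dot on the collar's top, 41 mm from the axis, 75 degrees anticlockwise of the green dot; its twin is opposite. Under each is an entry slot 36 degrees wide for a lug (bar right within 10 degrees). From it a ramp under the lip leads clockwise and cams the lug 6.5 mm down, then it rises 4.5 mm into the catch. To fit: lower, press 5 to 7 mm below the locked height, turn 75 degrees, let go.
- spring_plate (a joint): Sprung plate in the well that carries the cartridge, in m, 0 at the top of its travel (cartridge origin then 46.5 mm below the collar's origin), growing to 0.010 as pressed down; about 0.001 with a locked cartridge. It pushes up with 5.4 N plus 0.9 N a mm.
- spent_cartridge: Used filter cartridge, dark grey cap, tan tube, locked in the well at the start; 95 mm tall, 0.1 to 0.2 kg. Origin at the centre of its underside, z up. Tube 46 mm in diameter (38 at the very foot), z 0..55 mm; two opposite lugs on it along +x and -x reach 31 mm from the axis, 7 mm wide, z 34..40 mm; round cap 60 mm in diameter, z 55..67 mm. A half turn about z changes nothing.
- spent_grip (a point): Middle of the spent cartridge's grip bar, 81 mm above its underside: flat-sided bar on the cap along the cartridge's x, 48 mm long, 13 mm thick (y), from z 67 to 95 mm, a white pip at each end.
- new_cartridge: New filter cartridge, blue cap, white tube; otherwise the same shape, size, frame and weight as the spent one. Starts standing upright on the white board.
- new_grip (a point): Middle of the new cartridge's grip bar, 81 mm above its underside; bar as on the spent one.
- white_board: Fixed white chopping board lying flat, 160 (x) by 240 (y) mm, 13 mm thick, origin at the centre of its underside. The spent cartridge may stand anywhere on its top, its axis within the edges.
- mug: Grey-blue mug on the drip tray under the spout: cup 83 mm in diameter, 94 mm tall; origin at its underside, the cup's axis 17 mm toward its +y, handle toward -y to 58 mm. To be left alone.
- spice_jar: Spice jar with red lid standing on the white board, 45 mm in diameter, 106 mm tall; origin at the centre of its underside. To be left alone.
- pepper_mill: Dark wooden pepper mill standing on the table between board and dispenser, 58 mm in diameter, 165 mm tall; origin at the centre of its underside. To be left alone.
- honey_jar: Honey jar with yellow lid standing on the table between board and dispenser, 64 mm wide, 109 mm tall; origin at the centre of its underside. To be left alone.
Mind the look-alikes: they are no part of the job. There is more than one size of the new_cartridge; the job needs the larger.

How it is judged (in metres and radians):
On the way, in this order (a step that is already met when the one before it is completed fails the run):
1. the spent cartridge is turned free and lifted clear of the collar (z of spent_cartridge in the frame of collar above 0.005 m), for 0.1 s.
2. the new cartridge is locked in the well, risen into the catch (z of new_cartridge in the frame of collar between -0.0497 and -0.0453 m and horizontal distance between new_cartridge and collar below 0.005 m and angle between the x axis of new_cartridge and the x axis of collar, either way round below 0.2 rad), for 0.2 s.
At the end, for the whole second after the job is handed in: The new cartridge is locked in the well: origin 45.3 to 49.7 mm below the collar's top (47.5 nominal), within 5 mm of its axis, bar within 0.2 rad of the green dots; the spent cartridge stands upright (within 0.12 rad) on the white board, its axis within the board's edges; both at rest and released (all of step 2 and x of spent_cartridge in the frame of white_board between -0.08 and 0.08 m and y of spent_cartridge in the frame of white_board between -0.12 and 0.12 m and z of spent_cartridge in the frame of white_board between 0.009 and 0.018 m and angle between spent_cartridge's own z axis and vertical below 0.12 rad and linear speed of each of spent_cartridge, new_cartridge below 0.02 m/s); the robot touches nothing.
It fails at once if the mug is shoved more than 20 mm or tipped (distance of mug from where it was at the start of the episode above 0.02 m or angle between mug's own z axis and vertical above 0.25 rad).
It fails at once if the spice jar is shoved more than 20 mm or tipped (distance of spice_jar from where it was at the start of the episode above 0.02 m or angle between spice_jar's own z axis and vertical above 0.25 rad).
It fails at once if the pepper mill is shoved more than 20 mm or tipped (distance of pepper_mill from where it was at the start of the episode above 0.02 m or angle between pepper_mill's own z axis and vertical above 0.25 rad).
It fails at once if the honey jar is shoved more than 20 mm or tipped (distance of honey_jar from where it was at the start of the episode above 0.02 m or angle between honey_jar's own z axis and vertical above 0.25 rad).
It also fails if it takes over 72 s, if anything falls off the work surface, if the arm or the gripper's body presses on something with over 40 N, if the wrist force passes 120 N, or if a joint passes its speed limit or range.

## Working session

There is one attempt and no reset: what is moved stays moved. The work goes in short steps, Python scripts to look and compute and a tool call to move; the robot and the scene stay as the last step left them, time stands still between calls to the robot, and variables do not carry over. Pictures are saved under pics/ and viewed, at most 10 in all, crops included, and the job is handed in when it is done.

Besides the shell and the picture viewer there is one more tool, called after "Call:" by a JSON object that holds its "op" and its "data", one argument or row to a line. apply_moves: Moves the arm, as the interface text tells. Its arguments: {"type":"object","properties":{"rows":{"type":"array"},"fingers":{"type":"number"},"grip_force":{"type":"number"}},"required":["rows"]}

```bash
mkdir -p pics
python3 - <<'E'
from bench import sense, eyes, job, models
import cv2,numpy as np
s=sense();print(s)
for c in ["scene","top"]:
    p,d=eyes.snapshot(c);cv2.imwrite(f"pics/{c}0.png",p[:,:,::-1])
    for n in ["collar","green_dot","white_dot","spent_cartridge","spent_grip","new_cartridge","new_grip","white_board","mug","spice_jar","pepper_mill","honey_jar","dispenser"]:
        print(c,n,[(np.round(r["xyz"]).astype(int).tolist(),round(r["confidence"],2)) for r in models.place_of(n,c)][:4])
E
```

```text
{'time': 0.0, 'joint_pos': array([-7.28456472e+01,  7.51721121e+00,  8.53281760e+01,  3.43802280e-04,
        8.72591839e+01, -4.89313773e+00]), 'qd': array([-0.06445467,  0.00022503,  0.00829402, -0.05534826,  0.02084538,
       -0.00157495]), 'joint_efforts': array([-1.31553294e-03, -5.69390774e+01, -5.00562215e+01, -2.43783124e-04,
        1.48435420e-02, -1.63006376e-06]), 'tool_pos': array([ 225.090618  , -555.60839983,  230.23305267]), 'tcp_rot': array([-1.79895839e+02, -9.26178135e-03,  2.20474654e+01]), 'ft_force': array([-0.02306949, -0.68553926,  0.24691582]), 'wrist_torque': array([-0.01627588, -0.0474789 ,  0.00624988]), 'grip_force': 0.0, 'finger_gap': 85.68365362492547}
scene collar [([425, -245, 80], 0.62), ([419, 268, -3], 0.32)]
scene green_dot [([417, -207, 84], 0.61), ([421, -244, 36], 0.36), ([448, 320, 97], 0.27)]
scene white_dot [([384, -239, 86], 0.39)]
scene spent_cartridge [([420, -248, 34], 0.53)]
scene spent_grip [([423, -244, 120], 0.6)]
scene new_cartridge [([442, 460, 1], 0.65), ([496, -11, 4], 0.62), ([448, 321, 13], 0.6)]
scene new_grip [([440, 456, 58
[... 306 characters left out ...]
)]
scene dispenser [([424, -242, 4], 0.66)]
top collar [([425, -246, 85], 0.72), ([447, 324, 16], 0.7)]
top green_dot [([418, -205, 88], 0.59)]
top white_dot [([385, -244, 85], 0.83)]
top spent_cartridge [([424, -246, 36], 0.84), ([492, -11, 3], 0.7)]
top spent_grip []
top new_cartridge [([449, 324, 16], 0.77), ([438, 458, -2], 0.74)]
top new_grip [([436, 461, 60], 0.8), ([449, 321, 97], 0.64)]
top white_board [([415, -206, 88], 0.73), ([418, 262, -2], 0.6)]
top mug [([366, -160, 13], 0.85)]
top spice_jar [([425, 227, 14], 0.85), ([414, 260, 0], 0.74)]
top pepper_mill [([492, -17, 0], 0.62)]
top honey_jar [([387, -1, 2], 0.92), ([426, -246, 86], 0.65)]
top dispenser [([423, -248, -2], 0.65)]
```

View pics/scene0.png

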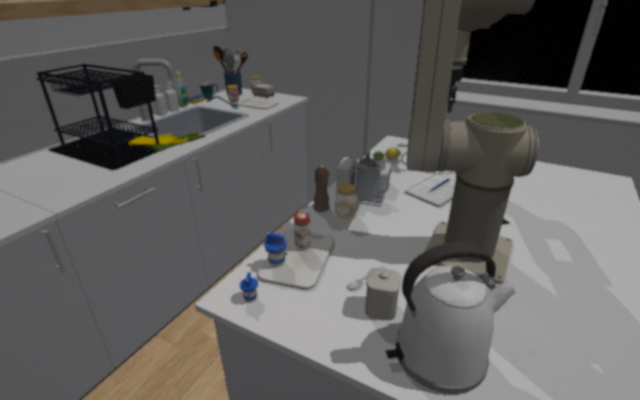

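View pics/top0.png

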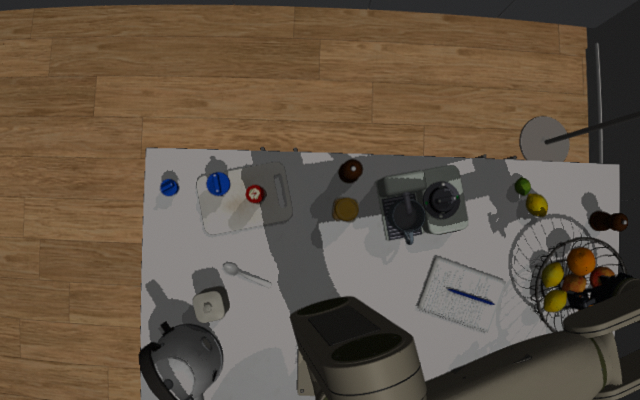

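The scene view shows the large blue cartridge on the board at px (276,248) and the small one on the table at (249,288). In the top view the collar is at (443,200), the board at (245,197) and the large blue cap at (218,183). Next I'll write a planner helper and move over the well for a close look.

```bash
cat > h.py <<'E'
import numpy as np
def plan(c,t,n=None):
    """c,t: (x,y,z,yaw deg) tool-down poses; prints rows, returns reached command"""
    c=np.array(c,float);t=np.array(t,float)
    if n is None: n=int(max(np.ceil(np.linalg.norm((t-c)[:3])/60),np.ceil(abs(t-c)[3]/10.3),1))
    n=-(-n//5)*5; rows=[]
    for k in range(n):
        w=(t-c)/(n-k); a=np.radians(c[3])
        r=[round(v,1) for v in (w[0]*np.cos(a)+w[1]*np.sin(a), w[0]*np.sin(a)-w[1]*np.cos(a), -w[2])]
        rz=round(-np.radians(w[3]),3)
        c[:2]+=[r[0]*np.cos(a)+r[1]*np.sin(a), r[0]*np.sin(a)-r[1]*np.cos(a)]; c[2]-=r[2]; c[3]-=np.degrees(rz)
        rows.append([float(v) for v in r+[0,0,rz]])
    for i in range(0,n,5): print(rows[i:i+5])
    print("end",np.round(c,2).tolist()); return c
E
python3 - <<'E'
from h import *
from bench import eyes
k=eyes.get_calibration("wrist");print(np.round(k["mount"],3),k["intrinsics"],k["D"])
plan((225.2,-556.1,231.3,22.05),(400,-250,330,100))
E
```

```text
[[ 1.00000e-03 -9.63000e-01 -2.69000e-01  6.80490e+01]
 [ 1.00000e+00  1.00000e-03  1.00000e-03 -2.18000e-01]
 [-0.00000e+00 -2.69000e-01  9.63000e-01 -1.41594e+02]
 [ 0.00000e+00  0.00000e+00  0.00000e+00  1.00000e+00]] [[339.68000727   0.         315.91503614]
 [  0.         339.68000727 198.78854431]
 [  0.           0.           1.        ]] [-0.06933992  0.          0.          0.          0.        ]
[[27.7, -21.8, -9.9, 0.0, 0.0, -0.136], [30.4, -17.9, -9.9, 0.0, 0.0, -0.136], [32.5, -13.6, -9.9, 0.0, 0.0, -0.136], [34.1, -9.0, -9.9, 0.0, 0.0, -0.136], [35.0, -4.3, -9.9, 0.0, 0.0, -0.136]]
[[35.2, 0.5, -9.8, 0.0, 0.0, -0.136], [34.9, 5.2, -9.9, 0.0, 0.0, -0.136], [33.8, 9.9, -9.8, 0.0, 0.0, -0.136], [32.2, 14.4, -9.9, 0.0, 0.0, -0.136], [29.9, 18.6, -9.8, 0.0, 0.0, -0.136]]
end [399.98, -250.0, 330.0, 99.97]
```

Call:
{"op": "apply_moves", "data": {
  "rows": [
    [27.7,-21.8,-9.9,0,0,-0.136],
    [30.4,-17.9,-9.9,0,0,-0.136],
    [32.5,-13.6,-9.9,0,0,-0.136],
    [34.1,-9.0,-9.9,0,0,-0.136],
    [35.0,-4.3,-9.9,0,0,-0.136]
  ]
}}

```text
time: 2.02
tool_pos: [313.1, -402.0, 281.2]
tcp_rot: [180.0, 0.0, 61.3]
ft_force: [0.0, -0.3, 0.6]
finger_gap: 85.3
grip_force: 0.0
```

Call:
{"op": "apply_moves", "data": {
  "rows": [
    [35.2,0.5,-9.8,0,0,-0.136],
    [34.9,5.2,-9.9,0,0,-0.136],
    [33.8,9.9,-9.8,0,0,-0.136],
    [32.2,14.4,-9.9,0,0,-0.136],
    [29.9,18.6,-9.8,0,0,-0.136]
  ]
}}

```text
time: 2.65
tool_pos: [400.5, -249.0, 330.5]
tcp_rot: [180.0, 0.0, 100.2]
ft_force: [-0.4, 0.4, 1.0]
finger_gap: 85.5
grip_force: 0.0
```

```bash
cat >> h.py <<'E'
import cv2
from scipy.spatial.transform import Rotation as Rn
def wcam():
    from bench import sense,eyes
    s=sense();p,d=eyes.snapshot("wrist");k=eyes.get_calibration("wrist")
    T=np.eye(4);T[:3,:3]=Rn.from_euler("xyz",s["tcp_rot"],degrees=True).as_matrix();T[:3,3]=s["tool_pos"]
    return p,d,k,T@k["mount"],s
def ray(k,M,uv):
    q=cv2.undistortPoints(np.array(uv,float).reshape(-1,1,2),np.array(k["intrinsics"]),np.array(k["D"],float))[:,0]
    return np.c_[q,np.ones(len(q))]@M[:3,:3].T
def at_z(k,M,uv,z):
    r=ray(k,M,uv);o=M[:3,3];return o+r*((z-o[2])/r[:,2])[:,None]
def cloud(k,M,d):
    v,u=np.mgrid[:400,:640];r=ray(k,M,np.c_[u.ravel(),v.ravel()]);return (M[:3,3]+r*d.reshape(-1,1)).reshape(400,640,3)
E
python3 - <<'E'
from h import *
from bench import models
p,d,k,M,s=wcam();print(s["time"],s["tool_pos"],s["tcp_rot"])
cv2.imwrite("pics/w1.png",p[:,:,::-1])
for n in ["collar","green_dot","white_dot","spent_cartridge","spent_grip","mug"]:
    print(n,[(np.round(r["xyz"],1).tolist(),round(r["confidence"],2)) for r in models.place_of(n,"wrist")][:4])
P=cloud(k,M,d);np.savez("w1.npz",p=p,d=d,P=P,M=M)
m=(abs(P[:,:,2]-132.5)<5)&(np.hypot(P[:,:,0]-425,P[:,:,1]+246)<40)&(d>0)
q=P[m];print(len(q),q.mean(0),np.median(q[:,2]))
r=cv2.minAreaRect(q[:,:2].astype(np.float32));print(r)
m=(abs(P[:,:,2]-85)<4)&(np.hypot(P[:,:,0]-425,P[:,:,1]+246)<60)&(d>0);q=P[m];print(len(q),np.median(q[:,2]),q.min(0),q.max(0))
E
```

```text
2.65 [ 400.48793473 -248.96709877  330.47636185] [1.79979321e+02 1.64077422e-02 1.00224595e+02]
collar [([423.4, -242.6, 39.2], 0.71)]
green_dot [([415.3, -204.0, 81.9], 0.71), ([363.6, -159.7, 10.3], 0.44)]
white_dot [([386.0, -244.0, 86.0], 0.72)]
spent_cartridge [([424.2, -244.7, 42.1], 0.81)]
spent_grip [([427.4, -243.3, 125.6], 0.89)]
mug [([363.9, -159.0, 10.2], 0.55)]
583 [ 423.6921831  -244.12624799  130.99172555] 131.13804580118529
((423.853271484375, -244.4556884765625), (12.629416465759277, 46.8329963684082), 11.537923812866211)
2849 83.78167962724672 [ 374.04740863 -300.82344152   81.00286603] [ 479.45335099 -191.39481118   86.65828921]
```

View pics/w1.png

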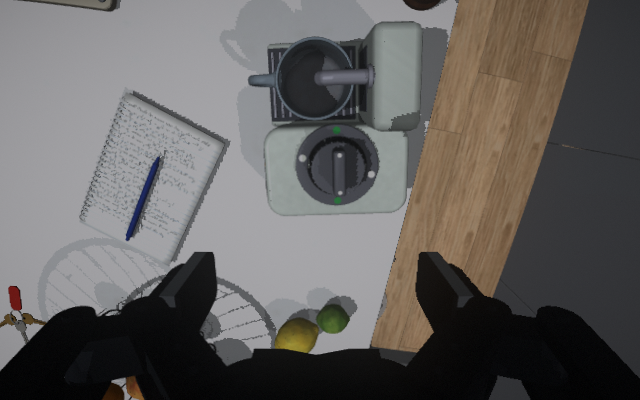

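The wrist view shows the bar from px (340,155) to (340,193), green dots at about (337,130) and (337,200), and white dots at about (302,158) and (371,174). I'll refine the centre and angle from these.

Run:
```python
from h import *
from bench import eyes
f=np.load("w1.npz");p=f["p"];M=f["M"];k=eyes.get_calibration("wrist")
hsv=cv2.cvtColor(p,cv2.COLOR_RGB2HSV).astype(int)
sub=np.zeros((400,640),bool);sub[115:215,290:390]=1
def blobs(m):
    n,l,st,c=cv2.connectedComponentsWithStats((m&sub).astype(np.uint8));return [(c[i],st[i,4]) for i in range(1,n) if 8<st[i,4]<150]
for nm,m,z in [("g",(hsv[...,1]>110)&(abs(hsv[...,0]-65)<15),86),("w",(hsv[...,1]<30)&(hsv[...,2]>170),86)]:
    b=blobs(m)
    for c,a in b: print(nm,c.round(1),a,at_z(k,M,[c],z).round(1)[0])
g=[at_z(k,M,[c],86)[0] for c,a in blobs((hsv[...,1]>110)&(abs(hsv[...,0]-65)<15))]
if len(g)==2: dd=g[0]-g[1];print((g[0]+g[1])/2,np.linalg.norm(dd),np.degrees(np.arctan2(dd[1],dd[0])))
P=f["P"]
m=(abs(P[:,:,2]-132)<4)&(np.hypot(P[:,:,0]-424,P[:,:,1]+244.5)<40)
q=P[m][:,:2];w,v=np.linalg.eigh(np.cov(q.T));print(np.degrees(np.arctan2(v[1,1],v[0,1])))
plan((399.98,-250,330,99.97),(424,-244.5,165,100.5))
```

```text
g [336.1 129.8] 40 [ 415.6 -205.    86. ]
g [337.  199.9] 36 [ 432.5 -284.9   86. ]
[ 424.05423455 -244.92641556   86.        ] 81.65386476335297 101.94577230023673
101.47066666749214
[[0.3, 4.9, 33.0, 0.0, 0.0, -0.002], [0.2, 4.9, 33.0, 0.0, 0.0, -0.002], [0.2, 4.9, 33.0, 0.0, 0.0, -0.002], [0.2, 5.0, 33.0, 0.0, 0.0, -0.002], [0.3, 4.9, 33.0, 0.0, 0.0, -0.001]]
end [423.98, -244.46, 165.0, 100.49]
```

Run:
```python
from h import *
c=plan((399.98,-250,330,99.97),(424,-244.8,180,101.7))
plan(c,(424,-244.8,109,101.7))
```

```text
[[0.2, 4.9, 30.0, 0.0, 0.0, -0.006], [0.2, 4.9, 30.0, 0.0, 0.0, -0.006], [0.1, 4.9, 30.0, 0.0, 0.0, -0.006], [0.1, 4.9, 30.0, 0.0, 0.0, -0.006], [0.1, 5.0, 30.0, 0.0, 0.0, -0.006]]
end [424.03, -244.76, 180.0, 101.69]
[[-0.0, -0.0, 14.2, 0.0, 0.0, -0.0], [-0.0, -0.0, 14.2, 0.0, 0.0, -0.0], [-0.0, -0.0, 14.2, 0.0, 0.0, -0.0], [-0.0, -0.0, 14.2, 0.0, 0.0, -0.0], [-0.0, -0.0, 14.2, 0.0, 0.0, -0.0]]
end [424.03, -244.76, 109.0, 101.69]
```

Call:
{"op": "apply_moves", "data": {
  "rows": [
    [0.2,4.9,30,0,0,-0.006],
    [0.2,4.9,30,0,0,-0.006],
    [0.1,4.9,30,0,0,-0.006],
    [0.1,4.9,30,0,0,-0.006],
    [0.1,5,30,0,0,-0.006]
  ],
  "fingers": 50
}}

```text
time: 3.62
tool_pos: [423.4, -245.5, 178.5]
tcp_rot: [-180.0, -0.0, 101.6]
ft_force: [-0.0, -0.3, 0.2]
finger_gap: 50.3
grip_force: 0.0
```

Call:
{"op": "apply_moves", "data": {
  "rows": [
    [0,0,14.2,0,0,0],
    [0,0,14.2,0,0,0],
    [0,0,14.2,0,0,0],
    [0,0,14.2,0,0,0],
    [0,0,14.2,0,0,0]
  ]
}}

```text
time: 4.25
tool_pos: [424.2, -244.9, 108.4]
tcp_rot: [180.0, 0.0, 101.7]
ft_force: [0.5, -0.1, -1.7]
finger_gap: 49.6
grip_force: 0.0
```

Call:
{"op": "apply_moves", "data": {
  "rows": [
    [0,0,0,0,0,0],
    [0,0,0,0,0,0],
    [0,0,0,0,0,0],
    [0,0,0,0,0,0],
    [0,0,0,0,0,0]
  ],
  "fingers": 5,
  "grip_force": 60
}}

```text
time: 4.88
tool_pos: [424.4, -245.0, 109.5]
tcp_rot: [180.0, 0.0, 101.7]
ft_force: [-1.3, 1.2, 3.1]
finger_gap: 12.0
grip_force: 61.8
```

Call:
{"op": "apply_moves", "data": {
  "rows": [
    [0,0,2,0,0,0],
    [0,0,2,0,0,0],
    [0,0,2,0,0,0],
    [0,0,0.2,0,0,0],
    [0,0,0,0,0,0]
  ]
}}

```text
time: 5.5
tool_pos: [424.5, -245.1, 103.9]
tcp_rot: [180.0, 0.1, 101.7]
ft_force: [-3.1, 2.3, 9.7]
finger_gap: 11.8
grip_force: 63.0
```

Call:
{"op": "apply_moves", "data": {
  "rows": [
    [0,0,0,0,0,-0.13],
    [0,0,0,0,0,-0.13],
    [0,0,0,0,0,-0.13],
    [0,0,0,0,0,-0.13],
    [0,0,0,0,0,-0.13]
  ]
}}

```text
time: 6.12
tool_pos: [425.3, -245.7, 104.4]
tcp_rot: [180.0, 0.2, 139.2]
ft_force: [-0.4, 0.2, 9.9]
finger_gap: 11.8
grip_force: 63.0
```

Call:
{"op": "apply_moves", "data": {
  "rows": [
    [0,0,0,0,0,-0.13],
    [0,0,0,0,0,-0.13],
    [0,0,0,0,0,-0.13],
    [0,0,0,0,0,-0.13],
    [0,0,0,0,0,-0.14]
  ]
}}

```text
time: 6.75
tool_pos: [425.3, -245.7, 104.4]
tcp_rot: [-179.9, 0.2, 177.0]
ft_force: [-0.8, 0.8, 9.2]
finger_gap: 11.2
grip_force: 62.9
```

Call:
{"op": "apply_moves", "data": {
  "rows": [
    [0,0,0,0,0,0],
    [0,0,-1,0,0,0],
    [0,0,-2,0,0,0],
    [0,0,-3,0,0,0],
    [0,0,-3,0,0,0]
  ]
}}

```text
time: 7.38
tool_pos: [424.2, -244.8, 111.9]
tcp_rot: [-180.0, 0.0, 176.7]
ft_force: [0.1, 0.7, -1.4]
finger_gap: 11.6
grip_force: 61.6
```

The cartridge came free: force is near zero and it has risen. I'll lift it out, and measure the board from the top camera.

Call:
{"op": "apply_moves", "data": {
  "rows": [
    [0,0,-20,0,0,0],
    [0,0,-30,0,0,0],
    [0,0,-35,0,0,0],
    [0,0,-40,0,0,0],
    [0,0,-35,0,0,0]
  ]
}}

```text
time: 8.0
tool_pos: [423.8, -244.6, 272.5]
tcp_rot: [180.0, -0.0, 176.7]
ft_force: [0.5, -0.6, -1.3]
finger_gap: 11.9
grip_force: 61.5
```

Run:
```python
from h import *
from bench import eyes,models,sense
p,d=eyes.snapshot("top");k=eyes.get_calibration("top");s=sense();print(s["time"],s["tool_pos"],s["finger_gap"])
R=np.array(k["R"]);t=np.array(k["t"]).ravel();M=np.eye(4);M[:3,:3]=R.T;M[:3,3]=-R.T@t
P=cloud(k,M,d)
c=np.hypot(P[...,0]-418,P[...,1]-262)<180
m=c&(P[...,2]>8)&(P[...,2]<22)&(d>0)
m=cv2.morphologyEx(m.astype(np.uint8),cv2.MORPH_OPEN,np.ones((5,5)))>0
q=P[m];print("board",len(q),cv2.minAreaRect(q[:,:2].astype(np.float32)),np.median(q[:,2]))
for nm,z,xy,rad,w in [("new",108,(448,322),45,6),("small",80,(438,459),40,40),("spice",117,(425,228),45,8),("honey",109,(390,-1),60,8),("mill",165,(492,-14),50,14)]:
    m=(abs(P[...,2]-z)<w)&(np.hypot(P[...,0]-xy[0],P[...,1]-xy[1])<rad)&(d>0);q=P[m]
    if len(q): print(nm,len(q),q.mean(0).round(1),cv2.minAreaRect(q[:,:2].astype(np.float32)))
for n in ["white_board","spice_jar","new_grip"]:
    print(n,[(np.round(r["xyz"],1).tolist(),round(r["confidence"],2)) for r in models.place_of(n,"top")][:3])
cv2.imwrite("pics/top1.png",cv2.resize(p[130:270,130:330],None,fx=3.5,fy=3.5,interpolation=cv2.INTER_CUBIC)[:,:,::-1])
```

```text
8.05 [ 425.34736137 -245.65488362  278.01324765] 11.799527002048137
board 489 ((414.84393310546875, 275.58465576171875), (157.37892150878906, 209.918701171875), 12.683608055114746) 11.491408295364636
new 78 [447.4 322.7 106. ] ((448.3782043457031, 322.60650634765625), (47.455867767333984, 11.427823066711426), 9.386247634887695)
small 242 [437.3 455.9  53.9] ((438.0616455078125, 456.9914245605469), (42.10040283203125, 45.048118591308594), 10.185235977172852)
spice 251 [425.2 225.5 117.4] ((425.7698974609375, 225.81568908691406), (44.718780517578125, 40.406898498535156), 64.53606414794922)
honey 421 [394.2  -0.5 106.7] ((394.1351318359375, -0.29283905029296875), (54.078250885009766, 55.875099182128906), 46.123260498046875)
mill 74 [489.9  -9.  155.3] ((490.1907958984375, -10.002399444580078), (25.350162506103516, 33.1750602722168), 7.86883020401001)
white_board [([415.7, 259.9, 1.2], 0.67)]
spice_jar [([425.4, 225.9, 11.0], 0.71), ([424.3, -245.2, 286.0], 0.45)]
new_grip [([434.6, 459.4, 59.7], 0.72), ([449.4, 320.8, 94.3], 0.6), ([426.5, -246.2, -2.3], 0.25)]
```

View pics/top1.png

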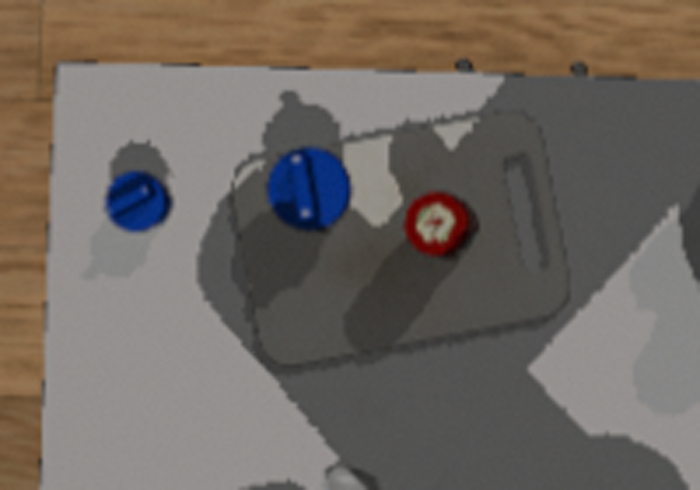

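The crop shows the board with the new cartridge's bar from px (295,158) to (305,213), the spice jar at (437,222), and the lower (robot-side) strip of the board free. I'll place the spent one near (366,275).

Run:
```python
from h import *
c=plan((424.03,-244.76,271.8,176.75),(366.5,275.5,271.8,176.75))
c=plan(c,(366.5,275.5,120,176.75))
plan(c,(366.5,275.5,92,176.75))
```

```text
[[8.7, 51.6, -0.0, 0.0, 0.0, -0.0], [8.7, 51.6, -0.0, 0.0, 0.0, -0.0], [8.7, 51.6, -0.0, 0.0, 0.0, -0.0], [8.7, 51.6, -0.0, 0.0, 0.0, -0.0], [8.7, 51.6, -0.0, 0.0, 0.0, -0.0]]
[[8.7, 51.6, -0.0, 0.0, 0.0, -0.0], [8.7, 51.6, -0.0, 0.0, 0.0, -0.0], [8.7, 51.7, -0.0, 0.0, 0.0, -0.0], [8.7, 51.6, -0.0, 0.0, 0.0, -0.0], [8.6, 51.7, -0.0, 0.0, 0.0, -0.0]]
end [366.53, 275.54, 271.8, 176.75]
[[0.0, -0.0, 30.4, 0.0, 0.0, -0.0], [0.0, -0.0, 30.4, 0.0, 0.0, -0.0], [0.0, -0.0, 30.3, 0.0, 0.0, -0.0], [0.0, -0.0, 30.3, 0.0, 0.0, -0.0], [0.0, -0.0, 30.4, 0.0, 0.0, -0.0]]
end [366.53, 275.54, 120.0, 176.75]
[[0.0, -0.0, 5.6, 0.0, 0.0, -0.0], [0.0, -0.0, 5.6, 0.0, 0.0, -0.0], [0.0, -0.0, 5.6, 0.0, 0.0, -0.0], [0.0, -0.0, 5.6, 0.0, 0.0, -0.0], [0.0, -0.0, 5.6, 0.0, 0.0, -0.0]]
end [366.53, 275.54, 92.0, 176.75]
```

Call:
{"op": "apply_moves", "data": {
  "rows": [
    [8.7,51.6,0,0,0,0],
    [8.7,51.6,0,0,0,0],
    [8.7,51.6,0,0,0,0],
    [8.7,51.6,0,0,0,0],
    [8.7,51.6,0,0,0,0]
  ]
}}

```text
time: 8.82
tool_pos: [393.9, 16.9, 269.5]
tcp_rot: [180.0, -0.2, 176.7]
ft_force: [0.4, -0.7, -1.6]
finger_gap: 11.9
grip_force: 61.5
```

Call:
{"op": "apply_moves", "data": {
  "rows": [
    [8.7,51.6,0,0,0,0],
    [8.7,51.6,0,0,0,0],
    [8.7,51.7,0,0,0,0],
    [8.7,51.6,0,0,0,0],
    [8.6,51.7,0,0,0,0]
  ]
}}

```text
time: 9.45
tool_pos: [365.2, 276.7, 269.4]
tcp_rot: [-179.9, -0.2, 176.8]
ft_force: [1.5, 0.4, -1.1]
finger_gap: 11.7
grip_force: 61.5
```

Call:
{"op": "apply_moves", "data": {
  "rows": [
    [0,0,0,0,0,0],
    [0,0,30,0,0,0],
    [0,0,40,0,0,0],
    [0,0,40,0,0,0],
    [0,0,30,0,0,0]
  ]
}}

```text
time: 10.07
tool_pos: [365.0, 273.5, 128.0]
tcp_rot: [-179.8, -0.2, 176.7]
ft_force: [0.5, 0.7, -1.4]
finger_gap: 11.7
grip_force: 61.6
```

Run:
```python
from h import *
from bench import models,sense
s=sense();print(s["time"],s["tool_pos"],s["tcp_rot"])
p,d,k,M,s=wcam();P=cloud(k,M,d);print(s["tool_pos"],s["ft_force"])
for nm,z,w,xy,r in [("held",131.8-111.8+s["tool_pos"][2],6,(366,275),40),("new",108,5,(448,322),35),("spice",119,5,(425,226),40)]:
    m=(abs(P[...,2]-z)<w)&(np.hypot(P[...,0]-xy[0],P[...,1]-xy[1])<r)&(d>0);q=P[m]
    if len(q): print(nm,len(q),q.mean(0).round(1),cv2.minAreaRect(q[:,:2].astype(np.float32)))
cv2.imwrite("pics/w2.png",p[:,:,::-1])
```

```text
10.075 [365.02330148 273.50655355 128.04139963] [-179.8326321    -0.21211532  176.69933987]
[365.02330148 273.50655355 128.04139963] [ 0.4823333   0.65761093 -1.41727532]
held 4273 [360.7 274.  149.2] ((364.76959228515625, 273.7130126953125), (38.12767791748047, 41.909786224365234), 46.27602005004883)
spice 21 [415.3 207.3 117.9] ((415.161865234375, 207.73934936523438), (1.8093562126159668, 7.48129415512085), 63.79871368408203)
```

View pics/w2.png

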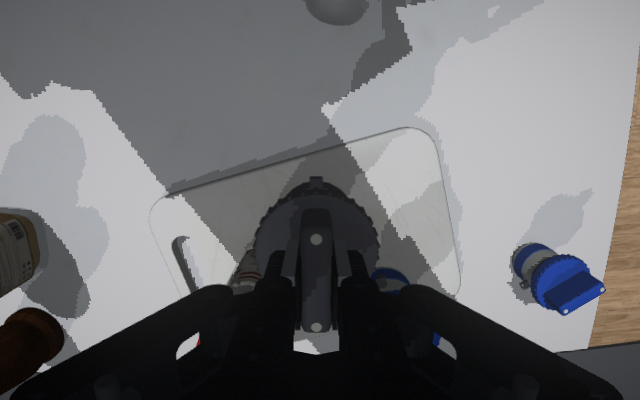

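The spent cartridge is held upright (bar pips at px (316,239) and (316,327)) over the board's free robot-side strip. I'll lower it.

Call:
{"op": "apply_moves", "data": {
  "rows": [
    [0,0,12,0,0,0],
    [0,0,12,0,0,0],
    [0,0,8,0,0,0],
    [0,0,6,0,0,0],
    [0,0,4,0,0,0]
  ]
}}

```text
time: 10.75
tool_pos: [366.8, 275.6, 89.8]
tcp_rot: [180.0, 0.0, 176.8]
ft_force: [-0.2, -0.2, -1.9]
finger_gap: 11.7
grip_force: 61.4
```

Call:
{"op": "apply_moves", "data": {
  "rows": [
    [0,0,1,0,0,0],
    [0,0,1,0,0,0],
    [0,0,1,0,0,0],
    [0,0,0.5,0,0,0],
    [0,0,0,0,0,0]
  ]
}}

```text
time: 11.38
tool_pos: [366.6, 275.5, 86.3]
tcp_rot: [180.0, 0.0, 176.7]
ft_force: [0.0, -0.0, -1.1]
finger_gap: 11.8
grip_force: 61.4
```

Call:
{"op": "apply_moves", "data": {
  "rows": [
    [0,0,0.7,0,0,0],
    [0,0,0.7,0,0,0],
    [0,0,0.6,0,0,0],
    [0,0,0,0,0,0],
    [0,0,0,0,0,0]
  ]
}}

```text
time: 12.0
tool_pos: [366.8, 275.6, 85.0]
tcp_rot: [180.0, 0.0, 176.7]
ft_force: [-2.2, -2.4, 5.0]
finger_gap: 11.5
grip_force: 62.5
```

Call:
{"op": "apply_moves", "data": {
  "rows": [
    [0,0,0,0,0,0],
    [0,0,0,0,0,0],
    [0,0,0,0,0,0],
    [0,0,0,0,0,0],
    [0,0,-5,0,0,0]
  ],
  "fingers": 40
}}

```text
time: 12.62
tool_pos: [366.3, 275.3, 89.1]
tcp_rot: [-180.0, -0.0, 176.7]
ft_force: [-0.5, 0.3, 0.6]
finger_gap: 39.9
grip_force: 0.0
```

Call:
{"op": "apply_moves", "data": {
  "rows": [
    [0,0,-15,0,0,0],
    [0,0,-30,0,0,0],
    [0,0,-40,0,0,0],
    [0,0,-40,0,0,0],
    [0,0,-30,0,0,0]
  ]
}}

```text
time: 13.25
tool_pos: [367.1, 275.8, 247.8]
tcp_rot: [179.9, 0.2, 176.7]
ft_force: [0.3, 0.6, -0.5]
finger_gap: 39.9
grip_force: 0.0
```

Run:
```python
from h import *
plan((366.53,275.54,244.3,176.75),(410,318,270,190))
```

```text
[[-8.2, 9.0, -5.1, 0.0, 0.0, -0.046], [-8.6, 8.6, -5.1, 0.0, 0.0, -0.046], [-9.0, 8.2, -5.2, 0.0, 0.0, -0.046], [-9.3, 7.7, -5.2, 0.0, 0.0, -0.047], [-9.7, 7.3, -5.1, 0.0, 0.0, -0.046]]
end [409.95, 317.99, 270.0, 189.99]
```

Call:
{"op": "apply_moves", "data": {
  "rows": [
    [-8.2,9.0,-5.1,0,0,-0.046],
    [-8.6,8.6,-5.1,0,0,-0.046],
    [-9.0,8.2,-5.2,0,0,-0.046],
    [-9.3,7.7,-5.2,0,0,-0.047],
    [-9.7,7.3,-5.1,0,0,-0.046]
  ]
}}

```text
time: 13.88
tool_pos: [410.4, 318.3, 271.6]
tcp_rot: [180.0, 0.1, -169.9]
ft_force: [-0.8, -0.1, -0.3]
finger_gap: 39.9
grip_force: 0.0
```

Call:
{"op": "apply_moves", "data": {
  "rows": [
    [0,0,0,0,0,0],
    [0,0,0,0,0,0],
    [0,0,0,0,0,0],
    [0,0,0,0,0,0],
    [0,0,0,0,0,0]
  ]
}}

```text
time: 14.5
tool_pos: [409.9, 317.8, 270.0]
tcp_rot: [-180.0, -0.0, -170.0]
ft_force: [0.1, -0.1, 0.1]
finger_gap: 39.8
grip_force: 0.0
```

Run:
```python
from h import *
p,d,k,M,s=wcam();P=cloud(k,M,d);print(s["time"],s["tool_pos"],s["tcp_rot"])
for nm,z,w,xy,r in [("spent",108,5,(366,275),35),("new",108,5,(448,322),35),("spice",119,5,(425,226),40)]:
    m=(abs(P[...,2]-z)<w)&(np.hypot(P[...,0]-xy[0],P[...,1]-xy[1])<r)&(d>0);q=P[m]
    if len(q):
        e,v=np.linalg.eigh(np.cov(q[:,:2].T));print(nm,len(q),q.mean(0).round(1),cv2.minAreaRect(q[:,:2].astype(np.float32)),np.degrees(np.arctan2(v[1,1],v[0,1])))
cv2.imwrite("pics/w3.png",p[:,:,::-1])
```

```text
14.5 [409.92821667 317.83176917 269.96558045] [-1.79999187e+02 -5.31318503e-03 -1.70031519e+02]
spent 775 [366.1 276.3 106.6] ((366.90911865234375, 276.1369323730469), (13.158778190612793, 47.490562438964844), 86.62165069580078) 176.5663746761426
new 635 [447.2 322.7 106.4] ((447.9547119140625, 322.853759765625), (47.257816314697266, 12.949761390686035), 12.180805206298828) -167.5053207353282
spice 1829 [423.8 227.  118.3] ((424.46966552734375, 226.411865234375), (42.88809585571289, 42.93470764160156), 79.80439758300781) 124.4376050938847
```

View pics/w3.png

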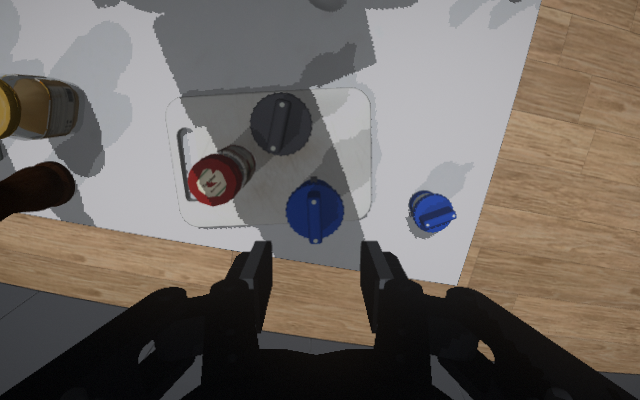

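The wrist view shows the spent cartridge standing on the board at px (281,124), the new one at (315,210) and the small one apart at (433,212). I'll grasp the new one.

Run:
```python
from h import *
c=plan((409.95,317.99,270,189.99),(447.6,322.3,160,192.2))
plan(c,(447.6,322.3,85.5,192.2))
```

```text
[[-7.6, -0.5, 22.0, 0.0, 0.0, -0.008], [-7.6, -0.5, 22.0, 0.0, 0.0, -0.008], [-7.5, -0.6, 22.0, 0.0, 0.0, -0.008], [-7.5, -0.6, 22.0, 0.0, 0.0, -0.007], [-7.6, -0.7, 22.0, 0.0, 0.0, -0.008]]
end [447.62, 322.29, 160.0, 192.22]
[[0.0, 0.0, 14.9, 0.0, 0.0, 0.0], [0.0, 0.0, 14.9, 0.0, 0.0, 0.0], [0.0, 0.0, 14.9, 0.0, 0.0, 0.0], [0.0, 0.0, 14.9, 0.0, 0.0, 0.0], [0.0, 0.0, 14.9, 0.0, 0.0, 0.0]]
end [447.62, 322.29, 85.5, 192.22]
```

Call:
{"op": "apply_moves", "data": {
  "rows": [
    [-7.6,-0.5,22,0,0,-0.008],
    [-7.6,-0.5,22,0,0,-0.008],
    [-7.5,-0.6,22,0,0,-0.008],
    [-7.5,-0.6,22,0,0,-0.007],
    [-7.6,-0.7,22,0,0,-0.008]
  ]
}}

```text
time: 15.18
tool_pos: [447.9, 322.3, 159.3]
tcp_rot: [180.0, 0.0, -167.8]
ft_force: [-0.6, 0.2, 0.7]
finger_gap: 39.9
grip_force: 0.0
```

Call:
{"op": "apply_moves", "data": {
  "rows": [
    [0,0,20,0,0,0],
    [0,0,20,0,0,0],
    [0,0,15,0,0,0],
    [0,0,12,0,0,0],
    [0,0,7.5,0,0,0]
  ]
}}

```text
time: 15.8
tool_pos: [447.6, 322.3, 84.9]
tcp_rot: [-180.0, -0.0, -167.8]
ft_force: [-0.3, 0.5, 1.3]
finger_gap: 40.0
grip_force: 0.0
```

Call:
{"op": "apply_moves", "data": {
  "rows": [
    [0,0,0,0,0,0],
    [0,0,0,0,0,0],
    [0,0,0,0,0,0],
    [0,0,0,0,0,0],
    [0,0,0,0,0,0]
  ],
  "fingers": 5
}}

```text
time: 16.42
tool_pos: [448.0, 322.4, 86.0]
tcp_rot: [180.0, 0.0, -167.8]
ft_force: [0.1, 0.1, 1.8]
finger_gap: 11.9
grip_force: 62.1
```

Run:
```python
from h import *
c=(447.62,322.29,272.5,192.22)
c=plan(c,(424.03,-244.76,272.5,176.75))
```

```text
[[14.3, -54.9, -0.0, 0.0, 0.0, 0.027], [12.8, -55.3, -0.0, 0.0, 0.0, 0.027], [11.3, -55.6, -0.0, 0.0, 0.0, 0.027], [9.8, -55.9, -0.0, 0.0, 0.0, 0.027], [8.3, -56.1, -0.0, 0.0, 0.0, 0.027]]
[[6.8, -56.4, -0.0, 0.0, 0.0, 0.027], [5.3, -56.5, -0.0, 0.0, 0.0, 0.027], [3.7, -56.6, -0.0, 0.0, 0.0, 0.027], [2.2, -56.7, -0.0, 0.0, 0.0, 0.027], [0.7, -56.8, -0.0, 0.0, 0.0, 0.027]]
end [424.06, -244.74, 272.5, 176.75]
```

Call:
{"op": "apply_moves", "data": {
  "rows": [
    [0,0,-17,0,0,0],
    [0,0,-40,0,0,0],
    [0,0,-50,0,0,0],
    [0,0,-50,0,0,0],
    [0,0,-30,0,0,0]
  ]
}}

```text
time: 17.05
tool_pos: [448.5, 322.7, 277.2]
tcp_rot: [179.9, 0.3, -167.8]
ft_force: [0.2, -0.4, -1.6]
finger_gap: 11.8
grip_force: 61.7
```

Call:
{"op": "apply_moves", "data": {
  "rows": [
    [14.3,-54.9,0,0,0,0.027],
    [12.8,-55.3,0,0,0,0.027],
    [11.3,-55.6,0,0,0,0.027],
    [9.8,-55.9,0,0,0,0.027],
    [8.3,-56.1,0,0,0,0.027]
  ]
}}

```text
time: 17.68
tool_pos: [435.6, 37.2, 273.8]
tcp_rot: [-180.0, 0.1, -175.5]
ft_force: [0.4, 1.0, -1.4]
finger_gap: 11.6
grip_force: 61.7
```

Call:
{"op": "apply_moves", "data": {
  "rows": [
    [6.8,-56.4,0,0,0,0.027],
    [5.3,-56.5,0,0,0,0.027],
    [3.7,-56.6,0,0,0,0.027],
    [2.2,-56.7,0,0,0,0.027],
    [0.7,-56.8,0,0,0,0.027]
  ]
}}

```text
time: 18.3
tool_pos: [423.7, -246.6, 273.9]
tcp_rot: [-180.0, 0.1, 176.7]
ft_force: [1.3, -0.1, -1.5]
finger_gap: 11.5
grip_force: 61.7
```

Call:
{"op": "apply_moves", "data": {
  "rows": [
    [0,0,0,0,0,0],
    [0,0,0,0,0,0],
    [0,0,20,0,0,0],
    [0,0,30,0,0,0],
    [0,0,25,0,0,0]
  ]
}}

```text
time: 18.92
tool_pos: [423.8, -243.0, 195.1]
tcp_rot: [179.9, -0.1, 176.9]
ft_force: [0.3, -0.2, -1.8]
finger_gap: 11.9
grip_force: 61.8
```

Call:
{"op": "apply_moves", "data": {
  "rows": [
    [0,0,15,0,0,0],
    [0,0,7.5,0,0,0],
    [0,0,0,0,0,0],
    [0,0,0,0,0,0],
    [0,0,0,0,0,0]
  ]
}}

```text
time: 19.55
tool_pos: [424.6, -245.2, 176.0]
tcp_rot: [-179.9, 0.1, 176.7]
ft_force: [-0.1, -0.6, -1.1]
finger_gap: 11.8
grip_force: 61.7
```

Run:
```python
from h import *
p,d,k,M,s=wcam();print(s["time"],s["tool_pos"],s["tcp_rot"]);P=cloud(k,M,d)
z=s["tool_pos"][2]
m=(abs(P[...,2]-(z+22))<5)&(np.hypot(P[...,0]-424,P[...,1]+245)<40)&(d>0)&(p[...,2].astype(int)>p[...,0].astype(int)+25);q=P[m]
if len(q): print(len(q),q.mean(0).round(1),cv2.minAreaRect(q[:,:2].astype(np.float32)))
cv2.imwrite("pics/w4.png",p[:,:,::-1])
```

```text
19.55 [ 424.60436043 -245.18618887  175.97375564] [-1.79948280e+02  8.06010816e-02  1.76739391e+02]
3036 [ 422.3 -244.7  196.6] ((424.60430908203125, -245.071044921875), (40.48712921142578, 38.69223403930664), 39.194175720214844)
```

View pics/w4.png

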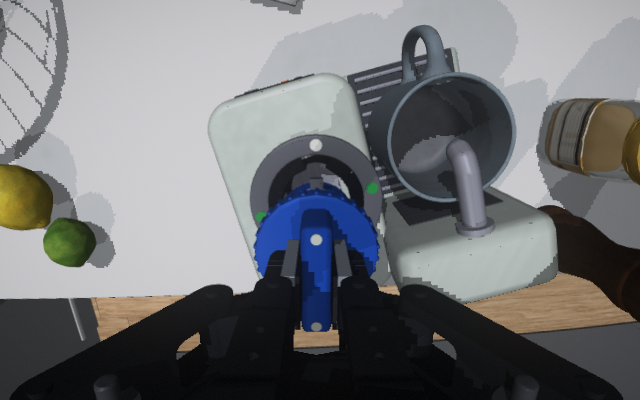

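The blue cap's bar has its pips at px (316,239) and (316,327), exactly as with the spent one, and it lines up with the white dot at (316,145). I'll lower it into the well.

Call:
{"op": "apply_moves", "data": {
  "rows": [
    [0,0,8,0,0,0],
    [0,0,8,0,0,0],
    [0,0,8,0,0,0],
    [0,0,8,0,0,0],
    [0,0,8,0,0,0]
  ]
}}

```text
time: 20.23
tool_pos: [424.0, -244.7, 134.3]
tcp_rot: [180.0, -0.0, 176.7]
ft_force: [0.6, -0.5, -1.5]
finger_gap: 11.5
grip_force: 61.7
```

Call:
{"op": "apply_moves", "data": {
  "rows": [
    [0,0,5,0,0,0],
    [0,0,5,0,0,0],
    [0,0,5,0,0,0],
    [0,0,5,0,0,0],
    [0,0,2,0,0,0]
  ]
}}

```text
time: 20.85
tool_pos: [424.0, -244.7, 112.6]
tcp_rot: [180.0, -0.0, 176.7]
ft_force: [-0.3, -0.7, -1.4]
finger_gap: 11.6
grip_force: 61.7
```

Call:
{"op": "apply_moves", "data": {
  "rows": [
    [0,0,3,0,0,0],
    [0,0,3,0,0,0],
    [0,0,2,0,0,0],
    [0,0,1.2,0,0,0],
    [0,0,0,0,0,0]
  ]
}}

```text
time: 21.48
tool_pos: [424.5, -245.0, 104.9]
tcp_rot: [-180.0, 0.0, 176.7]
ft_force: [-1.7, 2.7, 8.9]
finger_gap: 11.8
grip_force: 63.2
```

Call:
{"op": "apply_moves", "data": {
  "rows": [
    [0,0,0.4,0,0,0.13],
    [0,0,0,0,0,0.13],
    [0,0,0,0,0,0.13],
    [0,0,0,0,0,0.13],
    [0,0,0,0,0,0.13]
  ]
}}

```text
time: 22.1
tool_pos: [425.0, -245.4, 105.0]
tcp_rot: [180.0, 0.1, 139.3]
ft_force: [-1.4, 1.2, 8.6]
finger_gap: 11.8
grip_force: 63.3
```

Call:
{"op": "apply_moves", "data": {
  "rows": [
    [0,0,0,0,0,0.13],
    [0,0,0,0,0,0.13],
    [0,0,0,0,0,0.13],
    [0,0,0,0,0,0.13],
    [0,0,0,0,0,0.13]
  ]
}}

```text
time: 22.72
tool_pos: [425.2, -245.5, 105.1]
tcp_rot: [179.9, 0.1, 102.0]
ft_force: [-0.8, 1.9, 9.3]
finger_gap: 11.7
grip_force: 63.2
```

Call:
{"op": "apply_moves", "data": {
  "rows": [
    [0,0,0,0,0,0.01],
    [0,0,0,0,0,0],
    [0,0,0,0,0,0],
    [0,0,0,0,0,0],
    [0,0,0,0,0,0]
  ]
}}

```text
time: 23.35
tool_pos: [425.2, -245.5, 105.1]
tcp_rot: [179.9, 0.1, 101.7]
ft_force: [-1.2, 1.4, 8.6]
finger_gap: 11.8
grip_force: 63.2
```

Run:
```python
from bench import sense
s=sense();print(s["tool_pos"],s["tcp_rot"],s["ft_force"],s["wrist_torque"])
```

```text
[ 425.21607196 -245.48628944  105.13173213] [1.79881991e+02 1.20775069e-01 1.01688036e+02] [-1.15886222  1.35631168  8.64765986] [ 0.25092061  0.38885252 -0.02979622]
```

Call:
{"op": "apply_moves", "data": {
  "rows": [
    [0,0,-2,0,0,0],
    [0,0,-2,0,0,0],
    [0,0,-1.5,0,0,0],
    [0,0,0,0,0,0],
    [0,0,0,0,0,0]
  ]
}}

```text
time: 23.98
tool_pos: [424.9, -245.3, 109.5]
tcp_rot: [179.9, 0.1, 101.7]
ft_force: [2.3, -0.3, 5.0]
finger_gap: 11.5
grip_force: 62.7
```

Call:
{"op": "apply_moves", "data": {
  "rows": [
    [0,0,0,0,0,0],
    [0,0,0,0,0,0],
    [0,0,0,0,0,0],
    [0,0,0,0,0,0],
    [0,0,-4,0,0,0]
  ],
  "fingers": 40
}}

```text
time: 24.6
tool_pos: [423.8, -244.5, 112.6]
tcp_rot: [-180.0, -0.0, 101.7]
ft_force: [0.1, 0.3, -0.0]
finger_gap: 40.2
grip_force: 0.0
```

Call:
{"op": "apply_moves", "data": {
  "rows": [
    [0,0,-15,0,0,0],
    [0,0,-30,0,0,0],
    [0,0,-40,0,0,0],
    [0,0,-40,0,0,0],
    [0,0,-40,0,0,0]
  ]
}}

```text
time: 25.22
tool_pos: [424.1, -244.8, 280.7]
tcp_rot: [179.9, 0.1, 101.7]
ft_force: [1.0, -1.0, -0.8]
finger_gap: 40.0
grip_force: 0.0
```

Call:
{"op": "apply_moves", "data": {
  "rows": [
    [-20,0,-30,0,0,0],
    [-20,0,-20,0,0,0],
    [0,0,0,0,0,0],
    [0,0,0,0,0,0],
    [0,0,0,0,0,0]
  ]
}}

```text
time: 25.85
tool_pos: [431.8, -283.0, 326.8]
tcp_rot: [-179.9, -0.1, 101.7]
ft_force: [-0.2, -0.6, -0.3]
finger_gap: 40.0
grip_force: 0.0
```

Run:
```python
from h import *
p,d,k,M,s=wcam();print(s["time"],s["tool_pos"],s["tcp_rot"],s["ft_force"]);P=cloud(k,M,d)
m=(abs(P[...,2]-132)<7)&(np.hypot(P[...,0]-424,P[...,1]+245)<35)&(d>0);q=P[m]
e,v=np.linalg.eigh(np.cov(q[:,:2].T));print(len(q),np.median(q[:,2]),cv2.minAreaRect(q[:,:2].astype(np.float32)),np.degrees(np.arctan2(v[1,1],v[0,1])))
m=(abs(P[...,2]-85)<4)&(np.hypot(P[...,0]-424,P[...,1]+245)<46)&(np.hypot(P[...,0]-424,P[...,1]+245)>36)&(d>0);print("ring z",np.median(P[m][:,2]))
cv2.imwrite("pics/w5.png",p[:,:,::-1])
```

```text
25.85 [ 431.79856489 -283.02502504  326.79302262] [-1.79936663e+02 -9.12773570e-02  1.01717576e+02] [-0.24659669 -0.64497086 -0.32900722]
614 131.166230057491 ((425.1431884765625, -246.2260284423828), (12.063718795776367, 46.20969772338867), 11.598429679870605) 101.8588636450506
ring z 84.0358243286858
```

View pics/w5.png

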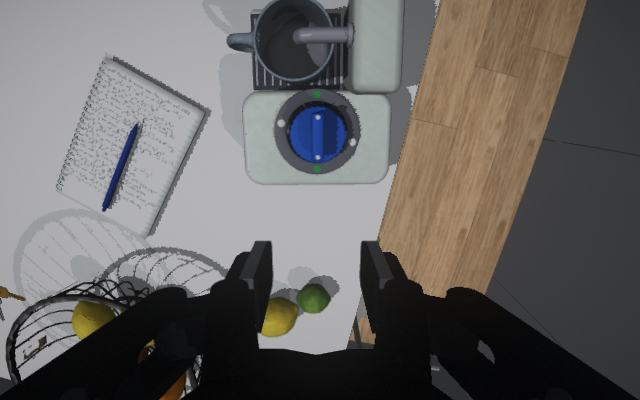

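The blue bar lies between px (317,118) and (318,157), in line with the green dots at (317,95) and (317,169). Its top is 47.1 mm above the ring, against 47.4 measured on the spent one when it was locked, so it is seated. I'm handing in.

```bash
python3 -c "
from bench import job
print(job.hand_in())"
```

```text
the job is handed in; nothing more can be done
None
```

The job is handed in at about 26 s of the 72 s allowed: the new cartridge measured as locked at the green dots, and the spent one stands upright on the white board; the hand-in returned no verdict.

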